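# Assemble a refillable balm jar in the empty nest

### The job

Assemble one balm jar in the empty round nest, from the bottom up: stand the outer jar in the nest, seat the refill pot fully down in the jar, put the sealing disc on the pot with its plug in the pot's neck and its finger bar up, and finish with the cap, set level right down on the jar's shoulder. Each part goes in only after the one below it is in place. Leave the finished sample jar in the other nest, the square compact and the dropper bottle where they stand.

Things in the scene. Friction and masses are not known exactly. Their poses are not given: they have to be found in the camera images.
- nest: The empty assembly nest, fixed to the bench: grey round plastic puck, 92 mm diameter, 18 mm high, with a round open recess 74 mm in diameter and 10 mm deep (its floor is 8 mm above the bench). Origin: centre of its underside, on the bench; z up.
- jar: Outer jar, loose, 0.06-0.13 kg: terracotta-pink thick-walled round jar, 62 mm outside diameter, 32 mm high, mouth up; bore 45 mm in diameter and 26 mm deep, leaving a flat rim (shoulder) 8.5 mm wide. Origin: centre of its underside; z up. Stands on the bench; in the nest its origin is 8 mm above the nest's origin.
- pot: Refill pot, loose, 0.035-0.07 kg: white, 31 mm high, upright; lower 22 mm a tapering body (31 mm diameter at foot, 41 at top), above it a neck 50 mm in diameter, 9 mm high, its opening 40 mm wide, 9 mm deep, over ivory set balm. Origin: centre of underside; z up. Take it by the neck. Seated, the neck's underside rests on the jar's shoulder, origin 10 mm above the jar's, 2 mm sideways play.
- disc: Sealing disc, loose, 0.01-0.02 kg: white round flange 46 mm in diameter (5 to 8 mm above origin); below it a chamfered plug, 36 mm in diameter (32 at foot); on top a finger bar 24 mm long (its x axis), 9 mm thick (y), 9 mm high (8 to 17 mm up). Lies plug down. Origin: centre of plug's underside; z up. Seated, the flange rests on the pot's neck, origin 26 mm above the pot's, 2 mm play.
- cap: Cap, loose, 0.028-0.056 kg: terracotta-pink round cap, 61 mm outside diameter, 26 mm high, closed flat top, lying open side down; inside 56 mm in diameter, 23 mm deep. Origin: centre of its open underside; z up. Goes straight down over disc and neck, no screwing; seated, its lower edge rests on the jar's shoulder, origin 32 mm above the jar's, 3 mm sideways play.
- sample_nest: The other nest, same shape and size as the empty one, fixed to the bench; a finished jar stands in it. Origin: centre of its underside.
- sample_jar: Finished sample jar standing in the other nest, loose: terracotta-pink, closed, 62 mm in diameter, 58 mm high. Origin: centre of its underside. Leave alone.
- compact: Closed square compact, loose, lying on the bench: terracotta-pink, 60 x 60 x 23 mm with rounded edges and a round white label. Origin: centre of its underside. Leave alone.
- dropper: Amber glass dropper bottle, loose, standing on the bench: 35 mm in diameter, 91 mm high with its black cap and bulb. Origin: centre of its underside. Leave alone.
Mind the look-alikes: they are no part of the job. What is shaped like the jar but green, purple or turquoise is not meant.

How it is judged:
On the way, in this order (a step that is already met when the one before it is completed fails the run):
1. the outer jar stands in the empty nest (z of jar in the frame of nest between 0.006 and 0.01 m and horizontal distance between jar and nest below 0.008 m and angle between jar's own z axis and vertical below 0.07 rad), for 0.2 s.
2. the refill pot is seated in the jar in the nest (all of step 1 and z of pot in the frame of jar between 0.008 and 0.012 m and horizontal distance between pot and jar below 0.004 m and angle between pot's own z axis and vertical below 0.07 rad), for 0.2 s.
3. the sealing disc is seated on the pot (all of step 2 and z of disc in the frame of pot between 0.0242 and 0.0278 m and horizontal distance between disc and pot below 0.004 m and angle between disc's own z axis and vertical below 0.07 rad), for 0.2 s.
4. the cap is down on the jar's shoulder (all of step 3 and z of cap in the frame of jar between 0.03 and 0.034 m and horizontal distance between cap and jar below 0.007 m and angle between cap's own z axis and vertical below 0.07 rad), for 0.2 s.
At the end, for the whole second after the job is handed in: Jar down in the nest (height within 2 mm, axis within 8 mm), pot in jar (2 mm, 4 mm), disc on pot (1.8 mm, 4 mm), cap down on the jar's shoulder (2 mm, 7 mm), all upright within 4 degrees, released and at rest (all of step 4 and linear speed of each of jar, pot, disc, cap below 0.01 m/s and angular speed of each of jar, pot, disc, cap below 0.2 rad/s); the robot touches nothing.
It fails at once if the finished sample jar is moved by more than 15 mm (distance of sample_jar from where it was at the start of the episode above 0.015 m).
It fails at once if the square compact is moved by more than 20 mm (distance of compact from where it was at the start of the episode above 0.02 m).
It fails at once if the dropper bottle is moved by more than 20 mm or tipped over (distance of dropper from where it was at the start of the episode above 0.02 m or angle between dropper's own z axis and vertical above 0.5 rad).
It also fails if it takes over 101 s, if anything falls off the work surface, if the arm or the gripper's body presses on something with over 40 N, if the wrist force passes 120 N, or if a joint passes its speed limit or range.

### The arm

A 7-joint arm with a two-finger parallel gripper is mounted at the origin on the work surface. World frame = base frame: x ahead of the robot, y to its left, z up, the work surface at z = 0. Lengths are in m, angles in rad, forces in N, time in s.
With the tool pointing down it reaches from about 0.4 to 0.85 m from the base axis. Payload 10.4 kg.
Tool frame: the origin (TCP) lies where the fingers leave the gripper's body, on its centre line; the fingertips stand 73 mm ahead of it and the grasp point (between the pads) lies 54 mm ahead of it; z points along the fingers, y is the line along which they close (so a half turn about z gives the same grasp; the last joint's range is limited). The gripper opens to 85 mm and grips with 20 to 120 N. Pads are 22 mm wide; open, the fingers measure 114 mm over their backs; the gripper's body (76 mm by 85 mm) begins 54 mm behind the grasp point. The pads swing forward as they close: fully open they stand 13 mm farther back than shut.
Start: joints at [1.259, 0.332, -0.065, 1.46, 0.022, 1.35, -0.088], TCP at [0.178, -0.599, 0.304] pointing down, gripper open.
Joint ranges: [-2.6, 2.6], [-0.5, 2.12], [-1.47, 1.34], [0.16, 2.42], [-1.27, 4.41], [0.06, 2.06], [-2.6, 2.6]. Speed limits (rad/s): [2.22, 2.22, 2.79, 2.79, 3.14, 3.14, 3.14].

### API

Orientations are given as a unit quaternion [x, y, z, w].
In Python, from workcell import manip, camera gives the robot as it stands. The module is installed in compiled form; this text tells all that it offers.
- The arm moves only by the shell command python3 -m creep 'ROWS' [OPENING] [FORCE]. ROWS is JSON, a list of rows, each a list of 2 entries, a list of its own where there are three numbers: the shift along the tool's x, y, z in mm, then the turn about the tool's z in rad. In form: [[[tx, ty, tz], twist], ...]. A call has 1 to 5 rows; each row is the pose to reach, as a shift and turn from the pose commanded when the call began, along the tool's axes at that moment; what a row does not reach only later rows make up. A row lasts 1/12 s, in which the tool goes at most 41.7 mm and 7.16 degrees, less where a joint would pass 70% of its speed; a pose out of reach is approached as far as the arm can. A call with a gripper value outside its range is refused whole. OPENING is the opening, from 0 (shut) to 1 (fully open), set as the call begins (- or left out, the last holds). The fingers move at their own pace and stop on an object; FORCE is the grip in N (left out, the last holds). Time passes only in rows, so rows that repeat a pose let the fingers close. It gives the time, the measured TCP pose, the force, the opening and the grip force at its end, in the units of the state.
- manip.get_obs(): the state, without advancing time (a new reading comes with each control period).
- camera(name): name is "scene" or "top" or "wrist"; returns a dict with "pixels" (480x640x3 uint8, red, green, blue), "z_map" (480x640 float32, m along the optical axis (not along the pixel's ray), 0 where there is no reading), "fx", "fy", "cx", "cy" (pixels), "distortion" ([k1, k2, p1, p2, k3] as OpenCV has them; the pictures are not rectified), "extrinsics" (4x4, takes a point from world to camera coordinates). Camera axes: x right, y down, z forward; pixel columns grow to the right and rows downward; lengths in m; the calibration is good to about 2 mm. A picture is of the moment at which its call begins.
- manip.hand_in(): hands the job in; it is judged then, once.
The state is a dict: "clock": time; "joint_pos": joint angles; "joint_velocities": joint speeds; "tau": joint torques, N m; "position": TCP position; "ee_rot": TCP orientation; "ft_force": force on the tool from outside, world axes, zero at the start; "torque": the same for the moment, N m; "grip_width": opening from 0.0 (shut) to 1.0 (fully open); "grasp_force": force on a finger pad.
Only numpy, scipy, OpenCV 4.12 (cv2) and the standard library are available. Lean on these libraries where they do the work, as an engineer would, in place of code of your own. Each camera call takes 0.05 s, during which the arm holds its last target. There are 200 camera calls.

## Working session

There is one attempt and no reset: what is moved stays moved. The work goes in short steps, Python scripts to look and compute and a shell command to move; the robot and the scene stay as the last step left them, time stands still between calls to the robot, and variables do not carry over. Pictures are saved under pics/ and viewed, at most 14 in all, crops included, and the job is handed in when it is done.

```bash
mkdir -p pics; ls
cat > h.py <<'E'
import numpy as np, cv2
from workcell import manip, camera
def shot(n,f=None):
    c=camera(n)
    if f: cv2.imwrite('pics/'+f,c['pixels'][:,:,::-1])
    return c
def K(c): return np.array([[c['fx'],0,c['cx']],[0,c['fy'],c['cy']],[0,0,1.]])
def ray(c,uv,z):
    "pixels -> world points on plane z"
    p=cv2.undistortPoints(np.array(uv,float).reshape(-1,1,2),K(c),np.array(c['distortion'],float)).reshape(-1,2)
    R=c['extrinsics'][:3,:3];t=c['extrinsics'][:3,3];o=-R.T@t
    d=np.c_[p,np.ones(len(p))]@R
    return o+d*((z-o[2])/d[:,2])[:,None]
def cloud(c):
    "world xyz for each pixel from z_map (H,W,3), nan if none"
    v,u=np.mgrid[:480,:640]
    p=cv2.undistortPoints(np.c_[u.ravel(),v.ravel()].astype(float).reshape(-1,1,2),K(c),np.array(c['distortion'],float)).reshape(-1,2)
    z=c['z_map'].ravel().astype(float);z[z==0]=np.nan
    R=c['extrinsics'][:3,:3];t=c['extrinsics'][:3,3]
    return ((np.c_[p*z[:,None],z]-t)@R).reshape(480,640,3)
E
python3 - <<'E'
from h import *
for n in ['top','scene','wrist']:
    c=shot(n,n+'0.png'); print(n,c['fx'],np.round(np.linalg.inv(c['extrinsics']),3).tolist())
print(manip.get_obs())
E
```

```text
pics
top 465.36111395123135 [[-0.013, -0.989, 0.148, 0.461], [-1.0, 0.011, -0.015, 0.005], [0.013, -0.148, -0.989, 0.807], [0.0, 0.0, 0.0, 1.0]]
scene 460.33494860785936 [[-0.225, 0.533, -0.816, 1.303], [0.974, 0.123, -0.188, 0.182], [0.0, -0.837, -0.547, 0.545], [0.0, 0.0, 0.0, 1.0]]
wrist 337.0077736526439 [[0.285, -0.917, -0.279, 0.249], [-0.959, -0.273, -0.081, -0.577], [-0.002, 0.291, -0.957, 0.373], [0.0, 0.0, 0.0, 1.0]]
{'clock': 0.15, 'joint_pos': array([ 1.25940006,  0.33272748, -0.06468343,  1.46074305,  0.02159629,
        1.34989367, -0.0885157 ]), 'joint_velocities': array([-0.00083431, -0.00226335,  0.00127937, -0.00353522,  0.00040195,
        0.00088613, -0.00013808]), 'tau': array([ 8.66399787e-04, -6.25824666e+01,  4.92773415e-02, -3.91850996e+01,
        1.62223791e-02,  7.48522114e-03,  4.96641781e-05]), 'position': array([ 0.17793675, -0.59892465,  0.30330068]), 'ee_rot': array([ 9.89593655e-01,  1.43889225e-01, -1.00978372e-04, -5.28719955e-04]), 'ft_force': array([0.15833417, 0.21918436, 0.29684763]), 'torque': array([ 0.00082526, -0.01384469, -0.01432023]), 'grasp_force': 0.0, 'grip_width': 0.9981529789695375}
```

View pics/top0.png

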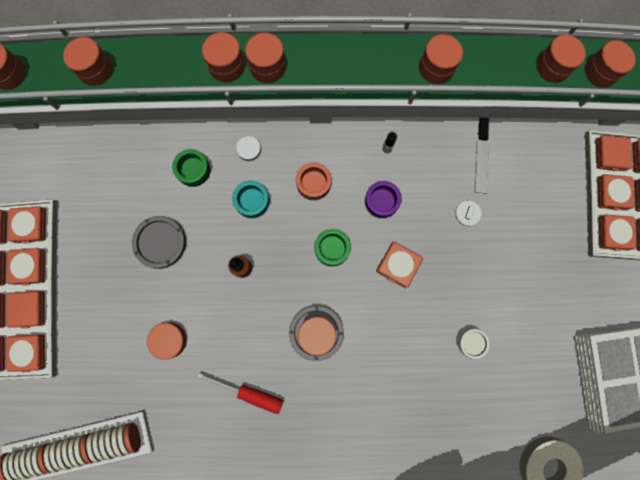

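View pics/scene0.png

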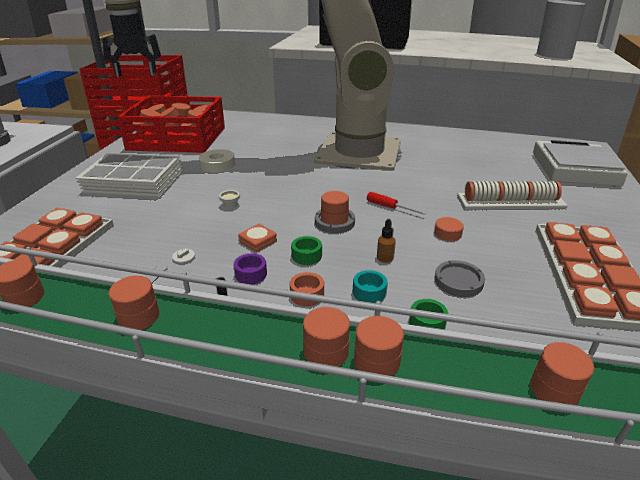

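The top view shows these candidates, with my choice for each part:
- **Jar:** terracotta (313,181), open bore. Look-alikes are green (191,167) and (332,247), turquoise (251,199), purple (383,199), the sample jar (317,333) and the conveyor jars in the top row.
- **Disc:** (468,213), with a bar. The plain white disc at (248,148) is a look-alike.
- **Pot:** (474,343).
- **Cap:** (166,340). The sample's top is at (317,333).
- **Empty nest:** (159,242).

Next I measure these and check them in one close crop.

```bash
cat > m.py <<'E'
from h import *
c=shot('top'); im=c['pixels']; hsv=cv2.cvtColor(im,cv2.COLOR_RGB2HSV); P=cloud(c)
def blob(mask,uv,r=45):
    m=np.zeros((480,640),np.uint8); cv2.circle(m,uv,r,255,-1); m=cv2.bitwise_and(m,mask.astype(np.uint8)*255)
    n,l,s,ce=cv2.connectedComponentsWithStats(m); k=1+np.argmax(s[1:,4]); mm=(l==k).astype(np.uint8)
    ct=max(cv2.findContours(mm,0,2)[0],key=cv2.contourArea); return mm,ct
red=((hsv[...,0]<14)|(hsv[...,0]>170))&(hsv[...,1]>90)&(hsv[...,2]>60)
white=(hsv[...,1]<60)&(hsv[...,2]>190)
h=np.nan_to_num(P[...,2])
for n,uv,msk,z,r in [('jar',(313,181),h>.022,.032,28),('cap',(166,340),h>.018,.026,28),('pot',(474,343),h>.021,.031,25),('disc',(468,213),h>.005,.008,20),('nest',(159,242),h>.012,.018,38),('snest',(317,333),h>.012,.018,34),('dropper',(240,265),h>.02,.05,20),('compact',(400,264),h>.015,.023,30)]:
    mm,ct=blob(msk,uv,r); w=ray(c,ct.reshape(-1,2),z)
    (x,y),rad=cv2.minEnclosingCircle((w[:,:2]*1000).astype(np.float32)); e=cv2.fitEllipse((w[:,:2]*1000).astype(np.float32))
    print(n,'circ',round(x,1),round(y,1),round(rad,1),'ell',np.round(e[0],1),np.round(e[1],1),'zmed',round(float(np.nanmedian(P[mm>0][:,2])),4))
a=cv2.resize(im[155:240,430:510],None,fx=4,fy=4); b=cv2.resize(im[138:223,273:353],None,fx=4,fy=4)
cv2.imwrite('pics/crop.png',np.hstack([b,a])[:,:,::-1])
d=im[195:231,450:487].astype(int).sum(2); print(d.shape)
g=cv2.resize(im[198:228,453:483],None,fx=1,fy=1,interpolation=0).sum(2)
E
python3 m.py
```

```text
jar circ 683.0 13.5 31.9 ell [683.3  13.4] [60.5 62.2] zmed 0.032
cap circ 413.2 261.6 31.5 ell [413.6 262.2] [59.6 61.7] zmed 0.0268
pot circ 402.4 -250.9 25.7 ell [ 402.4 -251.1] [48.3 49.9] zmed 0.0249
disc circ 628.2 -260.8 23.5 ell [ 627.9 -260.8] [44.9 45.5] zmed 0.0086
nest circ 581.2 282.7 46.3 ell [581.8 282.7] [89.3 90.9] zmed 0.0185
snest circ 425.1 11.2 46.2 ell [425.2  11.5] [90.4 91.1] zmed 0.0651
dropper circ 535.0 135.1 18.6 ell [535.1 135.2] [31.6 36.3] zmed 0.0498
compact circ 536.6 -132.1 40.3 ell [ 537.1 -131.9] [66.3 68.5] zmed 0.0233
(36, 37)
```

View pics/crop.png

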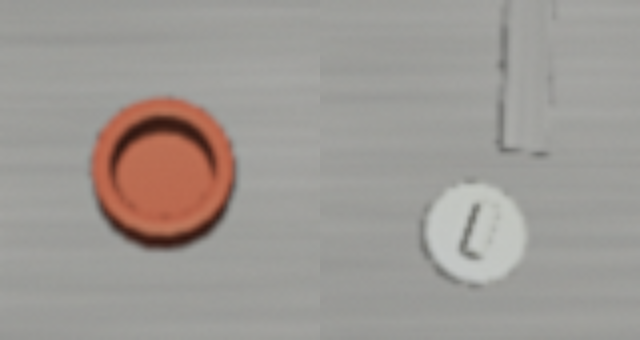

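Close crop: the left half shows the open terracotta jar (centre about (165,172) in the crop). The right half shows the disc with its finger bar running from about (480,205) to (468,252), roughly 15° off world x. Choices confirmed, so I start moving towards the jar.

```bash
cat > d.py <<'E'
import sys, numpy as np
from scipy.spatial.transform import Rotation as R
from workcell import manip
o=manip.get_obs(); r=R.from_quat(o['ee_rot']); M=r.as_matrix(); p=o['position']*1000
yaw=np.arctan2(M[1,0],M[0,0])
print('t',round(o['clock'],2),'pos',p.round(1),'yaw',round(yaw,3),'tilt',round(np.arccos(-M[2,2]),3),'grip',round(o['grip_width'],3),round(o['grasp_force'],1),'F',o['ft_force'].round(1),'q',o['joint_pos'].round(2))
if len(sys.argv)>3:
    a=[float(v) for v in sys.argv[1:]]
    print('shift',(M.T@(np.array(a[:3])-p)).round(1),'twist',round(-((a[3]-yaw+np.pi)%(2*np.pi)-np.pi),3) if len(a)>3 else '')
E
python3 -m creep '[[[658,-443,0],-1.283],[[658,-443,0],-1.283],[[658,-443,0],-1.283],[[658,-443,0],-1.283],[[658,-443,0],-1.283]]' 1 40
python3 d.py 683 13 220 1.571
```

```text
clock: 0.62
position: [0.3114, -0.4366, 0.3039]
ee_rot: [0.896, 0.444, -0.0, 0.0]
ft_force: [1.0, 0.2, 0.3]
grip_width: 0.999
grasp_force: 0.0
t 0.62 pos [ 311.4 -436.6  303.9] yaw 0.92 tilt 0.0 grip 0.999 0.0 F [1.  0.2 0.3] q [ 1.1   0.15 -0.26  1.69  0.04  1.31  0.18]
shift [582.8  23.2  83.7] twist -0.651
```

```bash
python3 -m creep '[[[583,23,40],-0.65],[[583,23,40],-0.65],[[583,23,40],-0.65],[[583,23,40],-0.65],[[583,23,40],-0.65]]' >/dev/null
python3 d.py 683 13 200 1.571
```

```text
t 1.03 pos [ 444.7 -277.2  289.7] yaw 1.545 tilt 0.001 grip 0.997 0.0 F [ 1.3 -0.6 -0. ] q [ 0.9   0.15 -0.47  1.73  0.07  1.28  0.39]
shift [296.3 230.7  89.6] twist -0.026
```

```bash
python3 -m creep '[[[296,231,90],-0.026],[[296,231,90],-0.026],[[296,231,90],-0.026],[[296,231,90],-0.026],[[296,231,90],-0.026]]' >/dev/null
python3 d.py 683 13 200 1.571
```

```text
t 1.45 pos [ 574.4 -121.8  240.7] yaw 1.564 tilt 0.0 grip 0.997 0.0 F [-0.5 -0.8 -0.7] q [ 0.6   0.35 -0.58  1.62  0.2   1.23 -0.02]
shift [135.5 107.7  40.6] twist -0.007
```

```bash
python3 -m creep '[[[135,108,40],-0.007],[[135,108,40],-0.007],[[135,108,40],-0.007],[[135,108,40],-0.007],[[135,108,40],-0.007]]' >/dev/null
python3 -m creep '[[[0,0,0],0],[[0,0,0],0]]' >/dev/null
python3 d.py 683 13 200 1.571
python3 - <<'E'
from h import *
c=shot('wrist','w1.png'); print(np.round(np.linalg.inv(c['extrinsics'])[:3],3).tolist())
E
```

```text
t 2.03 pos [682.3  11.7 200.3] yaw 1.573 tilt 0.001 grip 1.0 0.0 F [-0.3 -0.6  0.4] q [ 0.31  0.59 -0.58  1.39  0.33  1.26 -0.28]
shift [1.3 0.7 0.3] twist 0.002
[[1.0, 0.003, -0.0, 0.682], [0.003, -0.957, -0.29, 0.087], [-0.001, 0.29, -0.957, 0.271]]
```

View pics/w1.png

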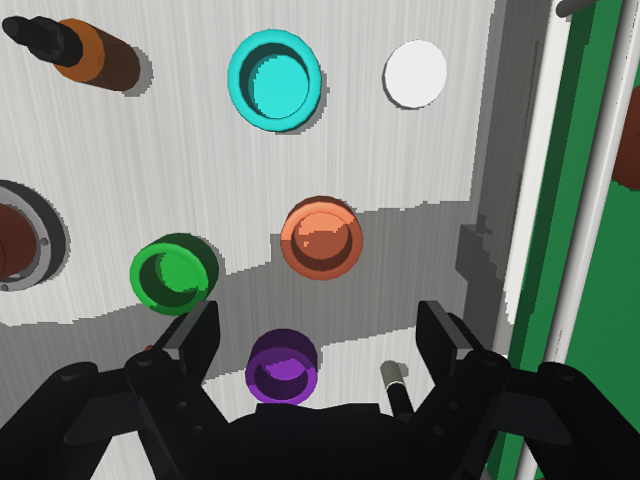

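The wrist view shows the terracotta jar under the tool at (321,238), with the fingertips at about (218,303) and (418,302) and the green jar at (173,275). I measure the jar from here.

```bash
cat > wm.py <<'E'
import sys
from h import *
# wm.py u v r hmin z : fit circle to blob above hmin near pixel in wrist view
def run(u,v,r,hmin,z,cam='wrist',hmax=9,f=None,c=None):
    c=c or shot(cam,f); P=cloud(c); h=np.nan_to_num(P[...,2])
    m=np.zeros((480,640),np.uint8); cv2.circle(m,(u,v),r,1,-1); m&=((h>hmin)&(h<hmax)).astype(np.uint8)
    n,l,s,_=cv2.connectedComponentsWithStats(m); k=1+np.argmax(s[1:,4])
    ct=max(cv2.findContours((l==k).astype(np.uint8),0,1)[0],key=cv2.contourArea)
    w=(ray(c,ct.reshape(-1,2),z)[:,:2]*1000).astype(np.float32)
    e=cv2.fitEllipse(w); print(cam,'circ',np.round(cv2.minEnclosingCircle(w),1) if 0 else [np.round(q,1) for q in cv2.minEnclosingCircle(w)],'ell',np.round(e[0],1),np.round(e[1],1),'zmed',round(float(np.median(h[l==k]))*1000,1)); return c,l==k
if __name__=='__main__':
    a=sys.argv[1:]; run(int(a[0]),int(a[1]),int(a[2]),float(a[3]),float(a[4]))
E
python3 wm.py 321 238 46 .028 .032
```

```text
wrist circ [array([685. ,  15.2]), np.float64(30.9)] ell [685.   15.2] [60.3 60.9] zmed 32.0
```

```bash
python3 -m creep '[[[3,2,40],0],[[3,2,80],0],[[3,2,80],0]]' >/dev/null; python3 d.py 684 14.5 84
python3 - <<'E'
from h import *
c=shot('wrist'); P=cloud(c)
for u0,u1 in [(150,225),(410,490)]:
    Q=P[290:380,u0:u1].reshape(-1,3); Q=Q[(Q[:,2]>.035)]; print(np.nanmin(Q,0)*1000,np.nanmax(Q,0)*1000, np.nanpercentile(Q[:,2],[1,3,10])*1000)
E
```

```text
t 2.38 pos [680.4  11.5 113.8] yaw 1.57 tilt 0.011 grip 0.996 0.0 F [-1.9 -0.4 -1.6] q [ 0.3   0.68 -0.55  1.46  0.37  1.12 -0.32]
shift [ 3.1  3.9 29.8] twist 
[623.21223244   1.25798524  54.55259334] [649.84762094  30.91051428 114.84754936] [56.69704421 59.04618533 63.75024115]
[710.67641996   1.08811238  53.43371133] [736.88863727  30.32373857 114.15118038] [55.93656553 58.07816811 63.04524413]
```

```bash
python3 -m creep '[[[0,0,30],0],[[0,0,40],0],[[0,0,40],0],[[0,0,40],0]]' >/dev/null; python3 d.py 684.3 14.7 80
python3 -m creep '[[[0,0,0],0],[[0,0,0],0],[[0,0,0],0],[[0,0,0],0],[[0,0,0],0]]' 0.5 30; python3 d.py
```

```text
t 2.77 pos [684.9  13.6  83. ] yaw 1.571 tilt 0.001 grip 1.0 0.0 F [ 0.6 -0.2  0.8] q [ 0.29  0.71 -0.54  1.47  0.39  1.07 -0.33]
shift [ 1.1 -0.6  3. ] twist 
clock: 3.18
position: [0.6852, 0.0141, 0.0834]
ee_rot: [0.707, 0.707, 0.001, 0.001]
ft_force: [-2.7, -0.9, 7.3]
grip_width: 0.708
grasp_force: 31.5
t 3.18 pos [685.2  14.1  83.4] yaw 1.572 tilt 0.002 grip 0.708 31.5 F [-2.7 -0.9  7.3] q [ 0.29  0.71 -0.54  1.47  0.39  1.07 -0.33]
```

```bash
python3 -m creep '[[[0,0,-25],0],[[0,0,-60],0],[[30,-10,-95],0],[[60,-25,-100],0],[[95,-38,-100],0]]' - 40 >/dev/null; python3 -m creep '[[[170,-65,0],0],[[170,-65,0],0],[[170,-65,0],0],[[170,-65,0],0],[[170,-65,0],0]]'>/dev/null;  python3 -m creep '[[[0,0,0],0],[[0,0,0],0]]' >/dev/null; python3 d.py 581.5 282.7 130
```

```text
t 4.18 pos [580.4 280.6 182. ] yaw 1.575 tilt 0.001 grip 0.705 44.8 F [ 1.2 -1.4 -1.7] q [-0.04  0.55 -0.65  1.52  0.35  1.19 -0.75]
shift [ 2.1  1.1 52. ] twist
```

```bash
python3 - <<'E'
from h import *
c=shot('wrist','w2.png'); np.save('w2.npy',cloud(c))
E
python3 - <<'E'
from h import *
P=np.load('pics/../w2.npy'); print(P[[200,240,260,300],[320,320,320,320],2])
E
```

```text
[0.00919846 0.10151149 0.12848709 0.10417878]
```

View pics/w2.png

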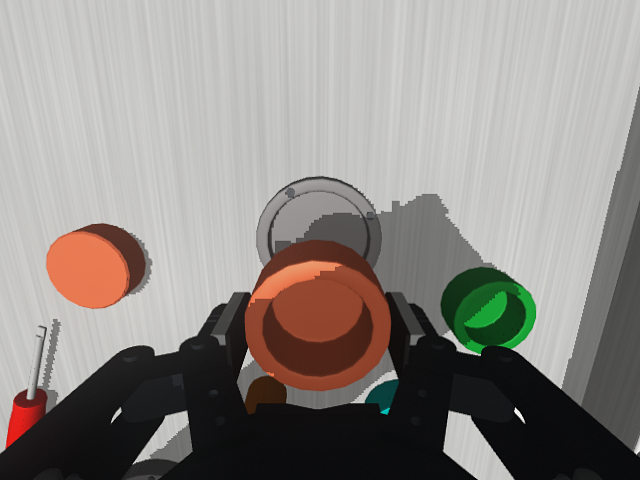

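The wrist view shows the jar held level at (318,325), with the empty nest behind it at (319,237). I measure both.

Run:
```python
from h import *
from scipy.optimize import least_squares
P=np.load('w2.npy')
def ring(sel,R0):
    Q=P[sel][:,:2]*1000
    f=lambda p:np.hypot(Q[:,0]-p[0],Q[:,1]-p[1])-R0
    r=least_squares(f,Q.mean(0),loss='soft_l1'); return r.x.round(1),len(Q),np.median(P[sel][:,2])
h=P[...,2]; v,u=np.mgrid[:480,:640]
nm=(abs(u-319)<66)&(v>170)&(v<260)&(abs(h-.018)<.0025); print('nest',ring(nm,41.5))
for z in (.124,.127,.130,.133): 
    jm=(abs(u-318)<75)&(v>235)&(v<395)&(abs(h-z)<.0015); print(z,jm.sum())
jm=(abs(u-318)<75)&(v>235)&(v<395)&(h>.126)&(h<.135); print('jar',ring(jm,26.75))
```

```text
nest (array([581.5, 285.3]), 2737, np.float64(0.018103285282246))
0.124 823
0.127 924
0.13 7178
0.133 309
jar (array([580.7, 282.7]), 8291, np.float64(0.13027539041961822))
```

```bash
python3 -m creep '[[[2.5,1,25],0],[[2.5,1,50],0],[[2.5,1,70],0],[[2.5,1,78],0],[[2.5,1,84],0]]' >/dev/null; python3 d.py; python3 -m creep '[[[0,0,3],0],[[0,0,5.5],0],[[0,0,5.5],0],[[0,0,5.5],0]]' >/dev/null; python3 d.py
```

```text
t 4.65 pos [582.5 279.8  96.2] yaw 1.57 tilt 0.002 grip 0.698 44.7 F [ 0.3  0.3 -0.8] q [-0.07  0.64 -0.61  1.57  0.41  1.06 -0.79]
t 4.98 pos [582.6 281.6  92.5] yaw 1.572 tilt 0.001 grip 0.698 44.7 F [ 0.  -0.3 -0.8] q [-0.07  0.65 -0.61  1.58  0.41  1.05 -0.79]
```

```bash
python3 -m creep '[[[1,0,1.5],0],[[1,0,1.5],0],[[1,0,1.5],0],[[1,0,1.5],0]]' >/dev/null; python3 d.py; python3 -m creep '[[[0,0,0],0],[[0,0,0],0],[[0,0,0],0],[[0,0,0],0]]' 1 >/dev/null; python3 d.py;  python3 -m creep '[[[0,0,-30],0],[[0,0,-70],0],[[0,0,-110],0],[[0,0,-110],0],[[0,0,-110],0]]' >/dev/null; python3 d.py
python3 - <<'E'
from h import *
c=shot('wrist','w3.png'); P=cloud(c);h=P[...,2]
from scipy.optimize import least_squares
def ring(sel,R0):
    Q=P[sel][:,:2]*1000
    r=least_squares(lambda p:np.hypot(Q[:,0]-p[0],Q[:,1]-p[1])-R0,Q.mean(0),loss='soft_l1'); return r.x.round(1),len(Q),np.median(P[sel][:,2])
v,u=np.mgrid[:480,:640]
D=np.hypot(P[...,0]-.5815,P[...,1]-.284)
print('nest',ring((D<.05)&(D>.034)&(abs(h-.018)<.002),41.5)); print('jar',ring((D<.045)&(abs(h-.04)<.003),26.75))
E
```

```text
t 5.32 pos [582.8 282.3  91.6] yaw 1.571 tilt 0.002 grip 0.702 45.6 F [-2.7 -3.6  7.5] q [-0.07  0.65 -0.61  1.57  0.41  1.05 -0.8 ]
t 5.65 pos [582.1 282.6  90.1] yaw 1.572 tilt 0.0 grip 0.999 0.0 F [ 0.5 -0.2  0.2] q [-0.07  0.65 -0.61  1.58  0.41  1.05 -0.8 ]
t 6.07 pos [583.  283.3 202.9] yaw 1.572 tilt 0.005 grip 0.999 0.0 F [ 0.2 -0.5  0.1] q [-0.04  0.53 -0.66  1.49  0.34  1.23 -0.75]
nest (array([581.7, 284.6]), 3024, np.float64(0.018116509751051307))
jar (array([583. , 283.6]), 2572, np.float64(0.040028688654642236))
```

Jar standing in the nest: its rim is at 40.0 mm and it is 1.6 mm off the nest centre. On to the pot.

```bash
python3 -m creep '[[[-534,-181,0],0],[[-534,-181,0],0],[[-534,-181,0],0],[[-534,-181,0],0],[[-534,-181,0],0]]' >/dev/null; python3 -m creep '[[[-336,-114,0],0],[[-336,-114,0],0],[[-336,-114,0],0],[[-336,-114,0],0],[[-336,-114,0],0]]' >/dev/null; python3 d.py 402.4 -251 200 1.571
```

```text
t 6.95 pos [ 446.8 -114.1  198.9] yaw 1.571 tilt 0.002 grip 0.997 0.0 F [ 1.3 -0.7 -0.5] q [ 0.67  0.1  -0.54  1.98  0.06  1.08  0.11]
shift [-136.9  -44.5   -1.1] twist 0.0
```

```bash
python3 -m creep '[[[-137,-44,0],0],[[-137,-44,0],0],[[-137,-44,0],0],[[-137,-44,0],0],[[-137,-44,0],0]]' >/dev/null; python3 -m creep '[[[0,0,0],0],[[0,0,0],0]]' >/dev/null;python3 d.py 402.4 -251 200 1.571
python3 - <<'E'
from h import *
c=shot('wrist','w4.png'); P=cloud(c);h=P[...,2]
from scipy.optimize import least_squares
def ring(sel,R0):
    Q=P[sel][:,:2]*1000
    r=least_squares(lambda p:np.hypot(Q[:,0]-p[0],Q[:,1]-p[1])-R0,Q.mean(0),loss='soft_l1'); return r.x.round(1),len(Q),np.median(P[sel][:,2])
D=np.hypot(P[...,0]-.4024,P[...,1]+.251)
print('pot',ring((D<.035)&(abs(h-.031)<.002),22.5))
E
```

```text
t 7.53 pos [ 404.7 -248.3  199.2] yaw 1.573 tilt 0.002 grip 0.995 0.0 F [ 0.1  0.3 -0.3] q [ 0.84  0.12 -0.4   1.96  0.05  1.08  0.41]
shift [-2.7 -2.3 -0.8] twist 0.002
pot (array([ 402.7, -250.2]), 1189, np.float64(0.030993444879065725))
```

View pics/w4.png

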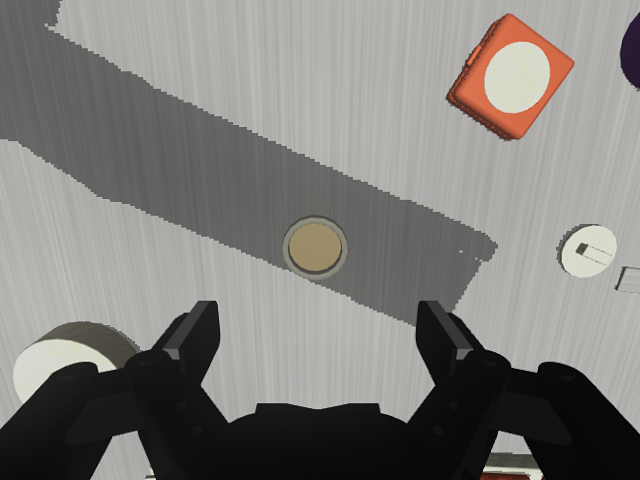

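The wrist view shows the pot at (315,247), upright and free all round, with the disc at (588,250). I go down to the neck.

```bash
python3 -m creep '[[[-2,-2,35],0],[[-2,-2,70],0],[[-2,-2,95],0],[[-2,-2,100],0],[[-2,-2,100],0]]' >/dev/null; python3 -m creep '[[[0,0,0],0],[[0,0,0],0]]' >/dev/null; python3 d.py 402.6 -250.3 92 1.571
```

```text
t 8.17 pos [ 404.  -251.5  101.8] yaw 1.572 tilt 0.003 grip 0.998 0.0 F [ 0.2 -1.1 -0.5] q [ 0.82  0.26 -0.39  2.04  0.13  0.86  0.36]
shift [ 1.2 -1.4  9.8] twist 0.001
```

```bash
python3 -m creep '[[[1,-1,5],0],[[1,-1,9],0],[[1,-1,9],0],[[1,-1,9],0]]' >/dev/null; python3 d.py 402.6 -250.3 92 1.571; python3 -m creep '[[[0,0,0],0],[[0,0,0],0],[[0,0,0],0],[[0,0,0],0],[[0,0,0],0]]' 0.4 30 >/dev/null; python3 -m creep '[[[0,0,0],0]]' >/dev/null; python3 d.py
python3 - <<'E'
from h import *
shot('wrist','w5.png')
E
```

```text
t 8.5 pos [ 401.7 -250.3   91.1] yaw 1.572 tilt 0.0 grip 0.998 0.0 F [ 0.4 -0.5  0.2] q [ 0.81  0.28 -0.39  2.05  0.14  0.84  0.35]
shift [ 0.   0.9 -0.9] twist 0.001
t 9.0 pos [ 402.  -250.4   91.6] yaw 1.572 tilt 0.0 grip 0.568 29.9 F [-1.7  1.2  7.3] q [ 0.81  0.27 -0.39  2.05  0.14  0.84  0.35]
```

View pics/w5.png

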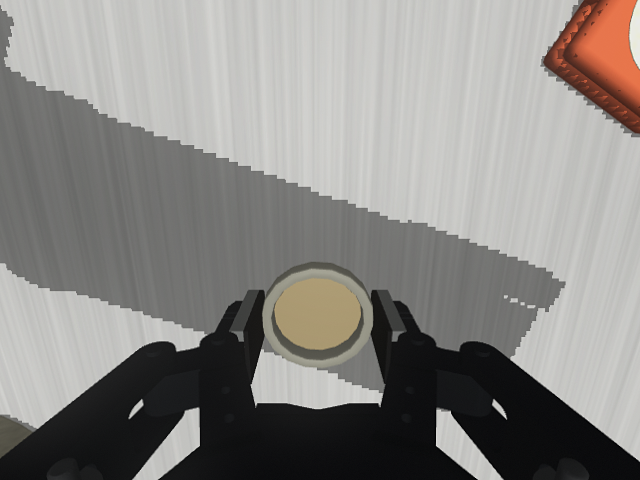

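The pot is gripped by the neck at (318,313), between the pads and upright. I lift it and carry it.

```bash
python3 -m creep '[[[0,0,-20],0],[[0,0,-50],0],[[0,0,-90],0],[[0,0,-130],0],[[0,0,-140],0]]' - 40 >/dev/null; python3 d.py 582.5 282.5 230 1.571; python3 -m creep '[[[534,181,0],0],[[534,181,0],0],[[534,181,0],0],[[534,181,0],0],[[534,181,0],0]]' >/dev/null; python3 -m creep '[[[336,114,0],0],[[336,114,0],0],[[336,114,0],0],[[336,114,0],0],[[336,114,0],0]]' >/dev/null; python3 d.py 582.5 282.5 200 1.571
```

```text
t 9.47 pos [ 403.7 -251.1  237.1] yaw 1.572 tilt 0.008 grip 0.561 41.3 F [ 1.  -0.3  0.3] q [ 0.85  0.07 -0.41  1.92  0.03  1.15  0.44]
shift [533.4 179.4   5.9] twist 0.001
t 10.3 pos [535.6 146.2 231. ] yaw 1.571 tilt 0.001 grip 0.557 41.3 F [ 0.9 -0.  -0.8] q [ 0.27  0.32 -0.73  1.71  0.23  1.2  -0.52]
shift [136.3  46.9  31. ] twist 0.0
```

```bash
python3 -m creep '[[[136,47,20],0],[[136,47,40],0],[[136,47,40],0],[[136,47,40],0],[[136,47,40],0]]' >/dev/null; python3 -m creep '[[[0,0,0],0],[[0,0,0],0],[[0,0,0],0]]' >/dev/null;python3 d.py 582.5 282.5 140 1.571
python3 - <<'E'
from h import *
c=shot('wrist','w6.png'); P=cloud(c);h=P[...,2]; np.save('w6.npy',P)
from scipy.optimize import least_squares
def ring(sel,R0):
    Q=P[sel][:,:2]*1000
    r=least_squares(lambda p:np.hypot(Q[:,0]-p[0],Q[:,1]-p[1])-R0,Q.mean(0),loss='soft_l1'); return r.x.round(1),len(Q),np.median(P[sel][:,2])
D=np.hypot(P[...,0]-.5827,P[...,1]-.283)
print('jar',ring((D<.045)&(abs(h-.04)<.002),26.75))
for z in np.arange(.118,.14,.003): print(round(z,3),((D<.03)&(abs(h-z)<.0015)).sum(),end=' ')
print('pot',ring((D<.035)&(h>.124)&(h<.136),22.5))
E
```

```text
t 10.97 pos [582.6 278.9 191.5] yaw 1.57 tilt 0.001 grip 0.56 41.3 F [-0.4 -0.4  0.3] q [-0.    0.56 -0.71  1.5   0.37  1.22 -0.77]
shift [ 3.6 -0.1 51.5] twist -0.001
jar (array([583. , 283.4]), 2024, np.float64(0.04005679418306814))
0.118 0 0.121 1549 0.124 3799 0.127 713 0.13 3276 0.133 358 0.136 184 0.139 226 pot (array([582.8, 280.3]), 5011, np.float64(0.13029841432120307))
```

View pics/w6.png

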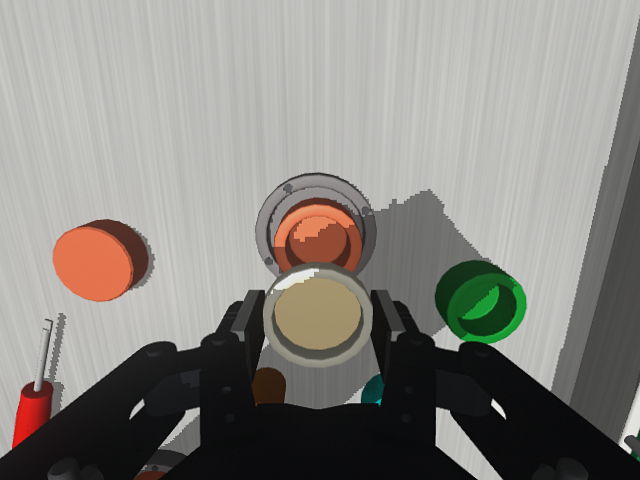

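The wrist view shows the pot held at (318,315) and the jar's bore open in the nest at (318,240). I refine the pot fit on the neck ring only.

Run:
```python
from h import *
P=np.load('w6.npy'); h=P[...,2]
from scipy.optimize import least_squares
D=np.hypot(P[...,0]-.5827,P[...,1]-.281)
for a,b in ((.1285,.132),(.129,.1315)):
    s=(D<.028)&(h>a)&(h<b); Q=P[s][:,:2]*1000
    r=least_squares(lambda p:np.hypot(Q[:,0]-p[0],Q[:,1]-p[1])-22.5,Q.mean(0),loss='soft_l1'); print(r.x,len(Q),Q.min(0),Q.max(0))
```

```text
[582.78973748 279.46411286] 3408 [556.6838368  254.81504368] [608.98342241 303.72386244]
[582.78610416 279.35673645] 3092 [556.6838368  254.81504368] [608.98342241 303.72386244]
```

```bash
python3 -m creep '[[[4,0,15],0],[[4,0,35],0],[[4,0,55],0],[[4,0,60],0],[[4,0,60],0]]' >/dev/null; python3 -m creep '[[[0,0,0],0],[[0,0,0],0]]' >/dev/null; python3 d.py 582.8 282.9 110 1.571
```

```text
t 11.6 pos [582.7 284.7 132.4] yaw 1.571 tilt 0.002 grip 0.56 41.3 F [ 0.1  0.6 -0. ] q [-0.03  0.62 -0.68  1.55  0.42  1.12 -0.8 ]
shift [-1.8  0.1 22.4] twist 0.0
```

```bash
python3 -m creep '[[[-1.8,0,6],0],[[-1.8,0,12],0],[[-1.8,0,14],0],[[-1.8,0,14],0],[[-1.8,0,14],0]]' >/dev/null; python3 d.py 582.8 282.9 110 1.571; python3 -m creep '[[[0,0,3],0],[[0,0,6],0],[[0,0,6],0],[[0,0,6],0]]' >/dev/null; python3 d.py 582.8 282.9 110 1.571
```

```text
t 12.02 pos [582.  282.6 116.9] yaw 1.572 tilt 0.0 grip 0.562 41.4 F [-0.2  0.  -0. ] q [-0.03  0.64 -0.67  1.56  0.43  1.1  -0.8 ]
shift [0.3 0.8 6.9] twist 0.001
t 12.35 pos [582.  282.6 110.9] yaw 1.572 tilt 0.0 grip 0.558 41.3 F [-0.4  0.7 -1.5] q [-0.03  0.64 -0.67  1.56  0.43  1.09 -0.81]
shift [0.3 0.8 0.9] twist 0.001
```

```bash
python3 -m creep '[[[0,0.5,1],0],[[0,0.5,1.2],0],[[0,0.5,1.2],0]]' >/dev/null; python3 d.py;  python3 -m creep '[[[0,0,0],0],[[0,0,0],0],[[0,0,0],0],[[0,0,0],0]]' 0.9 >/dev/null; python3 d.py;  python3 -m creep '[[[0,0,-25],0],[[0,0,-60],0],[[0,0,-90],0],[[0,0,-90],0],[[0,0,-90],0]]' >/dev/null; python3 d.py
cat > ring.py <<'E'
import sys
from h import *
from scipy.optimize import least_squares
# ring.py file x y then triples z R Dmax : fit a known-radius ring of surface points
a=sys.argv; c=shot('wrist',a[1] if a[1]!='-' else None); P=cloud(c); h=P[...,2]*1000
x,y=float(a[2]),float(a[3]); D=np.hypot(P[...,0]*1000-x,P[...,1]*1000-y)
for z,R,dm in np.array(a[4:],float).reshape(-1,3):
    s=(D<dm)&(abs(h-z)<2.); Q=P[s][:,:2]*1000
    if len(Q)<50: print(z,'few',len(Q)); continue
    r=least_squares(lambda p:np.hypot(Q[:,0]-p[0],Q[:,1]-p[1])-R,Q.mean(0),loss='soft_l1'); print(z,R,r.x.round(1),len(Q),'zmed',np.median(h[s]).round(2),'rms',np.sqrt((r.fun**2).mean()).round(2))
E
python3 ring.py w7.png 583 283 49 22.5 30 40 28 36 18 41.5 52
```

```text
t 12.6 pos [582.6 282.8 110.2] yaw 1.572 tilt 0.0 grip 0.556 43.8 F [-1.9 -1.2  5.2] q [-0.03  0.64 -0.67  1.56  0.43  1.09 -0.81]
t 12.93 pos [582.6 282.6 109.8] yaw 1.572 tilt 0.0 grip 0.905 0.0 F [-1.1 -0.8  0.4] q [-0.03  0.65 -0.67  1.56  0.43  1.09 -0.81]
t 13.35 pos [583.4 283.1 201.9] yaw 1.572 tilt 0.004 grip 0.899 0.0 F [ 0.3  1.2 -0.7] q [-0.01  0.55 -0.71  1.49  0.37  1.23 -0.76]
49.0 22.5 [582.8 283. ] 1352 zmed 48.97 rms 1.45
40.0 28.0 [582.9 282.2] 3448 zmed 40.74 rms 11.76
18.0 41.5 [581.7 284.5] 3124 zmed 18.14 rms 2.93
```

Pot seated: the neck top is at 48.97 mm and it is concentric with the jar. Next, the disc.

```bash
python3 -m creep '[[[-544,45,0],0],[[-544,45,0],0],[[-544,45,0],0],[[-544,45,0],0],[[-544,45,0],0]]' 0.6 >/dev/null; python3 -m creep '[[[-336,28,0],-0.6],[[-336,28,0],-0.6],[[-336,28,0],-0.6],[[-336,28,0],-0.6],[[-336,28,0],-0.6]]' >/dev/null; python3 d.py 628 -261 200 2.88
```

```text
t 14.23 pos [ 616.4 -130.2  198.4] yaw 2.178 tilt 0.002 grip 0.596 0.0 F [ 0.3 -0.3 -0. ] q [ 0.67  0.52 -0.72  1.54  0.36  1.22  0.5 ]
shift [-114.   -65.1   -1.6] twist -0.702
```

```bash
python3 -m creep '[[[-114,-65,0],-0.7],[[-114,-65,0],-0.7],[[-114,-65,0],-0.7],[[-114,-65,0],-0.7],[[-114,-65,0],-0.7]]' >/dev/null; python3 -m creep '[[[0,0,20],-0.08],[[0,0,20],-0.08],[[0,0,20],-0.08]]' >/dev/null; python3 d.py 628 -261 200 2.88; python3 ring.py w8.png 628 -261 8 17 28
python3 - <<'E'
from h import *
c=shot('wrist'); P=cloud(c)*1000; h=P[...,2]; D=np.hypot(P[...,0]-628,P[...,1]+261)
s=(D<22)&(h>13)&(h<21); Q=P[s][:,:2].astype(np.float32); print('bar',len(Q),cv2.minAreaRect(Q),np.median(h[s]))
s=(D<32)&(h>5.5)&(h<20); Q=P[s][:,:2].astype(np.float32); print('disc',len(Q),cv2.minEnclosingCircle(Q))
E
```

```text
t 14.9 pos [ 627.  -258.7  177.7] yaw 2.874 tilt 0.004 grip 0.6 0.0 F [0.3 0.9 0.1] q [ 0.86  0.67 -0.79  1.41  0.48  1.26  1.33]
shift [ -1.5  -1.9 -22.3] twist -0.006
8.0 17.0 [ 628.8 -259.5] 2355 zmed 8.27 rms 4.38
bar 401 ((628.6775512695312, -259.4737548828125), (8.943334579467773, 24.036069869995117), 68.34807586669922) 17.243024739314812
disc 2765 ((628.9107666015625, -259.5517883300781), 23.064287185668945)
```

View pics/w8.png

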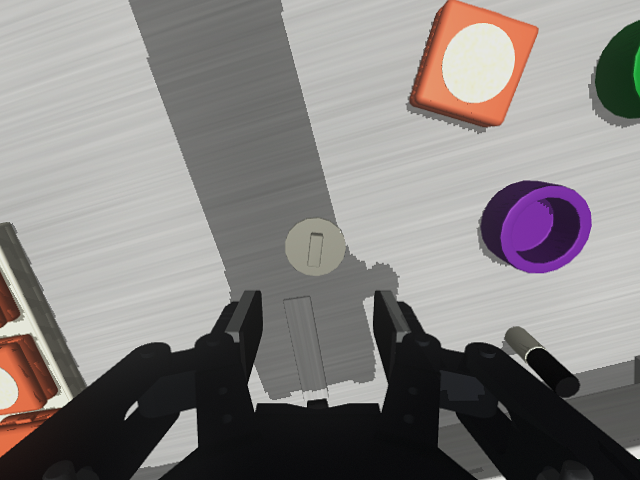

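The wrist view shows the disc at (315,247), with its bar upright from (317,233) to (315,266). The measured bar axis is 158.4°.

```bash
python3 -m creep '[[[-1.5,-0.5,35],0.11],[[-1.5,-0.5,65],0.11],[[-1.5,-0.5,85],0.11],[[-1.5,-0.5,85],0.11],[[-1.5,-0.5,85],0.11]]' 0.4 >/dev/null; python3 -m creep '[[[0,0,0],0],[[0,0,0],0],[[0,0,0],0]]' >/dev/null; python3 d.py 628.8 -259.6 82.5 2.764
```

```text
t 15.67 pos [ 630.2 -260.    96.9] yaw 2.766 tilt 0.003 grip 0.397 0.0 F [1.1 0.5 1.3] q [ 0.82  0.75 -0.73  1.46  0.52  1.13  1.2 ]
shift [ 1.5 -0.1 14.4] twist 0.002
```

```bash
python3 -m creep '[[[1.5,0,6],0],[[1.5,0,11],0],[[1.5,0,11],0],[[1.5,0,11],0]]' >/dev/null; python3 d.py 628.8 -259.6 82.5 2.764
```

```text
t 16.0 pos [ 627.7 -259.2   83.4] yaw 2.767 tilt 0.001 grip 0.398 0.0 F [ 0.4  0.1 -0. ] q [ 0.82  0.76 -0.72  1.48  0.53  1.11  1.19]
shift [-1.2  0.1  0.9] twist 0.003
```

```bash
python3 -m creep '[[[-1,0,0],0],[[-1,0,0],0],[[-1,0,0],0],[[-1,0,0],0],[[-1,0,0],0]]' 0 20 >/dev/null;  python3 d.py; python3 -m creep '[[[0,0,0],0],[[0,0,0],0],[[0,0,0],0]]' >/dev/null; python3 d.py; python3 -m creep '[[[0,0,-20],0],[[0,0,-50],0],[[0,0,-90],0],[[0,0,-130],0],[[0,0,-140],0]]' - 30 >/dev/null; python3 d.py 582.8 283 200 2.764
python3 - <<'E'
from h import *
shot('wrist','w9.png')
E
```

```text
t 16.42 pos [ 629.1 -259.7   84.2] yaw 2.767 tilt 0.001 grip 0.091 22.5 F [0.2 0.7 1.1] q [ 0.82  0.76 -0.72  1.47  0.53  1.11  1.19]
t 16.67 pos [ 629.1 -259.6   84.1] yaw 2.767 tilt 0.001 grip 0.097 22.6 F [1.3 0.2 2.1] q [ 0.82  0.76 -0.72  1.47  0.53  1.11  1.19]
t 17.08 pos [ 630.7 -259.6  230.9] yaw 2.767 tilt 0.008 grip 0.089 31.8 F [0.6 0.6 0.9] q [ 0.85  0.62 -0.79  1.36  0.44  1.33  1.25]
shift [243.5 487.4  29.2] twist 0.003
```

View pics/w9.png

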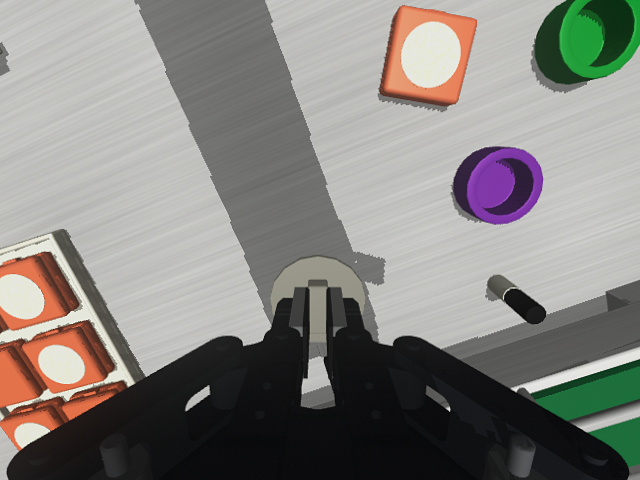

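The disc is held by its bar at (318,300) and looks level. I carry it to the nest.

```bash
python3 -m creep '[[[243,487,0],0],[[243,487,0],0],[[243,487,0],0],[[243,487,0],0],[[243,487,0],0]]' >/dev/null; python3 -m creep '[[[150,301,0],0],[[150,301,0],0],[[150,301,0],0],[[150,301,0],0],[[150,301,0],0]]' >/dev/null; python3 -m creep '[[[57,115,30],0],[[57,115,30],0],[[57,115,30],0],[[57,115,30],0],[[57,115,30],0]]' >/dev/null; python3 -m creep '[[[0,0,0],0],[[0,0,0],0],[[0,0,0],0]]' >/dev/null; python3 d.py 583 283 160 2.764
```

```text
t 18.63 pos [582.2 281.6 193.9] yaw 2.764 tilt 0.001 grip 0.094 31.8 F [ 0.7 -0.2 -0.6] q [ 0.1   0.62 -0.88  1.49  0.49  1.26  0.36]
shift [-0.2  1.6 33.9] twist 0.0
```

Run:
```python
from h import *
from scipy.optimize import least_squares
c=shot('wrist'); P=cloud(c)*1000; h=P[...,2]; D=np.hypot(P[...,0]-582.5,P[...,1]-282)
hist=np.histogram(h[(D<32)],bins=np.arange(30,150,4)); print([(int(b),int(n)) for n,b in zip(*hist) if n>40])
# disc flange outline: largest blob of top-of-flange height
s=((D<26)&(h>115.)&(h<120.5)).astype(np.uint8)
Q=P[s>0][:,:2].astype(np.float32); print('flange',len(Q),cv2.minEnclosingCircle(Q),np.median(h[s>0]))
A=np.c_[P[s>0][:,:2],np.ones(len(Q))]; print('plane slope',np.linalg.lstsq(A,h[s>0],rcond=None)[0][:2])
for z,R,d in((49,22.5,30),(40,29,34)):
    s=(D<d)&(abs(h-z)<2); Q=P[s][:,:2]; 
    if len(Q)>50:
        r=least_squares(lambda p:np.hypot(Q[:,0]-p[0],Q[:,1]-p[1])-R,[583,283],loss='soft_l1'); print(z,r.x,len(Q))
```

```text
[(30, 63), (34, 87), (38, 2603), (42, 279), (46, 875), (50, 80), (114, 1540), (118, 1363), (122, 123), (126, 971), (130, 260), (134, 274), (138, 319), (142, 366)]
flange 2873 ((582.3460693359375, 282.6833801269531), 23.421754837036133) 117.95221076244458
plane slope [ 0.00543297 -0.00211998]
49 [582.68867129 282.69378069] 913
40 [594.8735892  278.62798091] 2604
```

```bash
python3 -m creep '[[[0,0.5,20],0],[[0,0.5,40],0],[[0,0.5,50],0],[[0,0.5,50],0],[[0,0.5,50],0]]' >/dev/null; python3 -m creep '[[[0,0,0],0],[[0,0,0],0],[[0,0,0],0]]' >/dev/null; python3 d.py 582.6 282.3 128 2.764
```

```text
t 19.35 pos [582. 284. 145.] yaw 2.767 tilt 0.002 grip 0.088 31.8 F [ 0.7  0.  -1. ] q [ 0.09  0.67 -0.86  1.53  0.53  1.18  0.33]
shift [-1.1 -1.4 17. ] twist 0.003
```

```bash
python3 -m creep '[[[-1,-1.4,4],0],[[-1,-1.4,8],0],[[-1,-1.4,10],0],[[-1,-1.4,10],0],[[-1,-1.4,10],0]]' >/dev/null; python3 d.py 582.6 282.3 128 2.764;  python3 -m creep '[[[0,0,2],0],[[0,0,4],0],[[0,0,5],0],[[0,0,5],0]]' >/dev/null; python3 d.py 582.6 282.3 128 2.764
```

```text
t 19.77 pos [581.9 282.1 133.6] yaw 2.767 tilt 0.0 grip 0.087 31.8 F [-0.   0.1 -0.4] q [ 0.08  0.68 -0.85  1.54  0.54  1.17  0.33]
shift [-0.5  0.5  5.6] twist 0.003
t 20.1 pos [581.9 282.  128.5] yaw 2.767 tilt 0.0 grip 0.091 31.8 F [0.2 0.4 0.2] q [ 0.08  0.68 -0.85  1.55  0.54  1.16  0.32]
shift [-0.5  0.5  0.5] twist 0.003
```

```bash
python3 -m creep '[[[-0.3,0.3,1],0],[[-0.3,0.3,1],0],[[-0.3,0.3,1],0]]' >/dev/null; python3 d.py;  python3 -m creep '[[[0,0,0],0],[[0,0,0],0],[[0,0,0],0],[[0,0,0],0]]' 0.35 >/dev/null; python3 d.py;  python3 -m creep '[[[0,0,-25],0],[[0,0,-60],0],[[0,0,-90],0],[[0,0,-90],0],[[0,0,-90],0]]' >/dev/null; python3 -m creep '[[[0,0,0],0],[[0,0,0],0]]' >/dev/null; python3 d.py
python3 - <<'E'
from h import *
c=shot('wrist','w10.png'); P=cloud(c)*1000; h=P[...,2]; D=np.hypot(P[...,0]-582.6,P[...,1]-282.5)
s=((D<26)&(h>50.3)&(h<55)); Q=P[s][:,:2].astype(np.float32); print('flange',len(Q),cv2.minEnclosingCircle(Q),np.median(h[s]))
A=np.c_[P[s][:,:2],np.ones(len(Q))]; print('slope',np.linalg.lstsq(A,h[s],rcond=None)[0][:2])
s=((D<20)&(h>57)&(h<65)); print('bar z',np.median(h[s]),cv2.minAreaRect(P[s][:,:2].astype(np.float32)))
E
```

```text
t 20.35 pos [582.4 282.4 128.1] yaw 2.767 tilt 0.0 grip 0.092 32.2 F [-1.5 -0.5  2.4] q [ 0.08  0.69 -0.85  1.54  0.54  1.16  0.32]
t 20.68 pos [582.4 282.2 127.8] yaw 2.767 tilt 0.0 grip 0.35 0.0 F [-0.4 -0.4  0.7] q [ 0.08  0.69 -0.85  1.55  0.54  1.16  0.32]
t 21.27 pos [582.1 281.8 216.4] yaw 2.767 tilt 0.002 grip 0.35 0.0 F [ 0.7  0.2 -0.2] q [ 0.11  0.6  -0.89  1.47  0.47  1.3   0.37]
flange 2492 ((582.2257080078125, 283.1112060546875), 23.9779052734375) 52.28316218469341
slope [6.60104073e-05 1.03133498e-03]
bar z 61.19983714761963 ((582.2559814453125, 284.19683837890625), (8.568877220153809, 23.506149291992188), 68.42879486083984)
```

Disc seated: the flange is at 52.3 mm and level, and the bar is at 61.2 mm, upright. Last part: the cap.

```bash
python3 d.py 413.4 262 200 1.571; python3 -m creep '[[[0,0,0],0.6],[[0,0,0],0.6],[[0,0,0],0.6],[[0,0,0],0.6],[[0,0,0],0.6]]' 1 40 >/dev/null; python3 -m creep '[[[0,0,0],0.6],[[0,0,0],0.6],[[0,0,0],0.6],[[0,0,0],0.6],[[0,0,0],0.6]]' >/dev/null; python3 d.py 413.4 262 200 1.571
```

```text
t 21.32 pos [582.  281.9 216.4] yaw 2.767 tilt 0.002 grip 0.351 0.0 F [ 0.7  0.6 -0.2] q [ 0.11  0.6  -0.89  1.47  0.47  1.3   0.37]
shift [149.6 -80.2  16.8] twist 1.196
t 22.15 pos [582.1 282.1 216.7] yaw 1.56 tilt 0.002 grip 1.0 0.0 F [ 0.  -0.8  0.2] q [-0.03  0.53 -0.67  1.48  0.33  1.26 -0.75]
shift [ -21.8 -168.5   17. ] twist -0.011
```

```bash
python3 -m creep '[[[-22,-168,17],-0.011],[[-22,-168,17],-0.011],[[-22,-168,17],-0.011],[[-22,-168,17],-0.011],[[-22,-168,17],-0.011]]' >/dev/null; python3 -m creep '[[[0,0,0],0],[[0,0,0],0],[[0,0,0],0]]' >/dev/null; python3 d.py 413.4 262 80 1.571
python3 - <<'E'
from h import *
c=shot('wrist','w11.png'); P=cloud(c)*1000; h=P[...,2]; D=np.hypot(P[...,0]-413.5,P[...,1]-262)
s=((D<36)&(h>23)&(h<29)); Q=P[s][:,:2].astype(np.float32); print('cap',len(Q),cv2.minEnclosingCircle(Q),np.median(h[s]))
E
```

```text
t 22.82 pos [415.5 260.9 201. ] yaw 1.577 tilt 0.001 grip 0.999 0.0 F [ 0.8  0.1 -0.5] q [ 0.07  0.21 -0.79  1.9   0.16  1.1  -0.77]
shift [  1.   -2.2 121. ] twist 0.006
cap 4756 ((413.1362609863281, 264.3419189453125), 30.53544044494629) 26.191703784928986
```

View pics/w11.png

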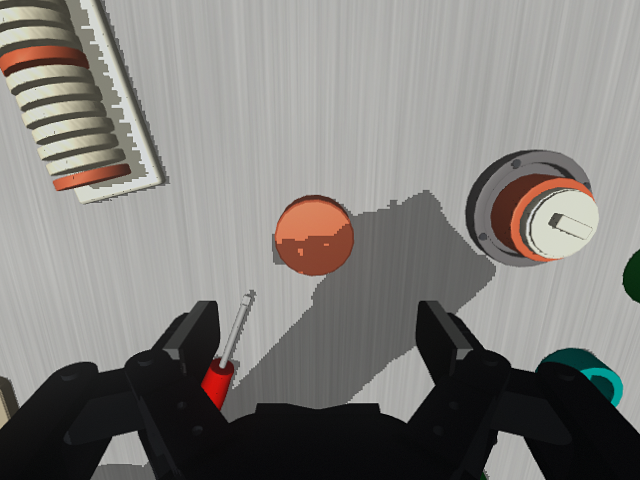

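The wrist view shows the cap at (315,235), open side down. The screwdriver tip at (250,293) is clear of the left finger, and the finished stack stands on the right at (550,220). I go down to grip.

```bash
python3 -m creep '[[[3,-2,35],0.006],[[3,-2,70],0.006],[[3,-2,95],0.006],[[3,-2,105],0.006],[[3,-2,105],0.006]]' >/dev/null; python3 -m creep '[[[0,0,0],0],[[0,0,0],0],[[0,0,0],0]]' >/dev/null; python3 d.py 413.2 263.8 77 1.571
```

```text
t 23.53 pos [413.3 264.5  97.4] yaw 1.571 tilt 0.003 grip 0.997 0.0 F [-0.5  0.2 -0.7] q [-0.    0.37 -0.74  1.99  0.31  0.9  -0.91]
shift [-0.7 -0.2 20.4] twist 0.0
```

```bash
python3 -m creep '[[[-0.7,0,10],0],[[-0.7,0,20],0],[[-0.7,0,20],0],[[-0.7,0,20],0],[[-0.7,0,20],0]]' >/dev/null; python3 d.py; python3 -m creep '[[[0,0,0],0],[[0,0,0],0],[[0,0,0],0],[[0,0,0],0],[[0,0,0],0]]' 0.5 30 >/dev/null; python3 d.py; python3 -m creep '[[[0,0,-20],0],[[0,0,-50],0],[[0,0,-90],0],[[0,0,-120],0],[[0,0,-120],0]]' - 40 >/dev/null; python3 d.py 582.7 282.5 190 1.571
```

```text
t 23.95 pos [412.2 263.3  75.8] yaw 1.572 tilt 0.0 grip 1.003 0.0 F [-0.4  0.5  0.3] q [-0.02  0.4  -0.72  2.    0.35  0.86 -0.93]
t 24.37 pos [412.5 263.4  76.5] yaw 1.572 tilt 0.001 grip 0.704 30.8 F [-2.4 -1.1  7.8] q [-0.02  0.4  -0.72  2.    0.35  0.86 -0.93]
t 24.78 pos [414.2 265.1 201.8] yaw 1.572 tilt 0.009 grip 0.697 43.3 F [1.6 0.4 0. ] q [ 0.08  0.2  -0.8   1.9   0.17  1.09 -0.79]
shift [ 17.1 168.4  13.2] twist 0.001
```

```bash
python3 -m creep '[[[17,168,0],0],[[17,168,0],0],[[17,168,0],0],[[17,168,0],0],[[17,168,0],0]]' >/dev/null; python3 -m creep '[[[0,0,0],0],[[0,0,0],0],[[0,0,0],0]]' >/dev/null; python3 d.py 582.7 282.5 150 1.571
python3 - <<'E'
from h import *
from scipy.optimize import least_squares
c=shot('wrist','w12.png'); P=cloud(c)*1000; h=P[...,2]; D=np.hypot(P[...,0]-582.6,P[...,1]-282)
s=((D<36)&(h>143)&(h<154)); Q=P[s][:,:2].astype(np.float32); print('cap',len(Q),cv2.minEnclosingCircle(Q),np.median(h[s]))
A=np.c_[P[s][:,:2],np.ones(len(Q))]; print('slope',np.linalg.lstsq(A,h[s],rcond=None)[0][:2])
s=(D<34)&(abs(h-40)<1.5)&(D>26); Q=P[s][:,:2]; print('shoulder',len(Q),Q.mean(0))
E
```

```text
t 25.45 pos [579.1 280.9 196. ] yaw 1.573 tilt 0.0 grip 0.699 43.3 F [-0.4 -0.8 -1.1] q [-0.02  0.54 -0.69  1.51  0.36  1.22 -0.76]
shift [ 1.6  3.6 46. ] twist 0.002
cap 15827 ((582.1178588867188, 282.5666809082031), 35.36671447753906) 145.2874210315917
slope [0.00513293 0.00031346]
shoulder 988 [584.95757049 300.14046788]
```

View pics/w12.png

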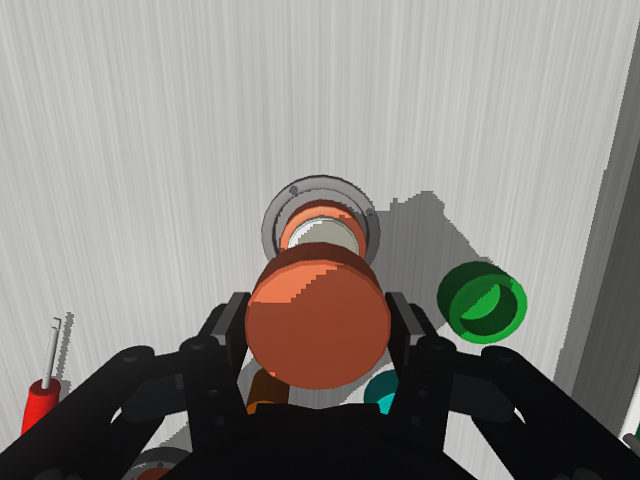

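The cap is held level at (318,317), above the stack (disc at (322,232)). I align it to the stack and lower it.

```bash
python3 -m creep '[[[1.4,3.6,15],0],[[1.4,3.6,30],0],[[1.4,3.6,40],0],[[1.4,3.6,40],0],[[1.4,3.6,40],0]]' >/dev/null; python3 -m creep '[[[0,0,0],0],[[0,0,0],0],[[0,0,0],0]]' >/dev/null; python3 d.py 582.7 282.3 116.5 1.571
```

```text
t 26.17 pos [584.1 282.  156.6] yaw 1.572 tilt 0.001 grip 0.702 43.3 F [-0.5  0.2 -0.5] q [-0.03  0.59 -0.67  1.53  0.39  1.16 -0.77]
shift [ 0.3 -1.5 40.1] twist 0.001
```

```bash
python3 -m creep '[[[0.3,-1.5,7],0],[[0.3,-1.5,14],0],[[0.3,-1.5,21],0],[[0.3,-1.5,25],0],[[0.3,-1.5,25],0]]' >/dev/null; python3 d.py 582.7 282.3 116.5 1.571; python3 -m creep '[[[0,0,4],0],[[0,0,8],0],[[0,0,10],0],[[0,0,10],0],[[0,0,10],0]]' >/dev/null; python3 d.py 582.7 282.3 116.5 1.571
```

```text
t 26.58 pos [581.8 281.7 129.2] yaw 1.572 tilt 0.002 grip 0.704 43.3 F [-0.8 -0.7  0.4] q [-0.04  0.62 -0.66  1.55  0.41  1.12 -0.79]
shift [ 0.6  0.9 12.7] twist 0.001
t 27.0 pos [582.4 282.1 120.8] yaw 1.572 tilt 0.0 grip 0.702 43.3 F [-0.1  0.  -0.4] q [-0.04  0.63 -0.66  1.56  0.41  1.1  -0.79]
shift [0.2 0.3 4.3] twist 0.001
```

```bash
python3 -m creep '[[[0,0,2],0],[[0,0,4],0],[[0,0,4.5],0],[[0,0,4.5],0]]' >/dev/null; python3 d.py 582.7 282.3 116.5 1.571; python3 -m creep '[[[0,0,0.7],0],[[0,0,0.7],0]]' >/dev/null; python3 d.py
```

```text
t 27.33 pos [582.6 282.2 116.8] yaw 1.572 tilt 0.001 grip 0.699 43.7 F [-1.1 -1.   3.7] q [-0.04  0.63 -0.65  1.56  0.42  1.09 -0.8 ]
shift [0.1 0.1 0.3] twist 0.001
t 27.5 pos [582.6 282.2 116.7] yaw 1.572 tilt 0.001 grip 0.705 44.2 F [-3.4 -2.4 10.6] q [-0.04  0.63 -0.65  1.56  0.42  1.09 -0.8 ]
```

Contact at the expected height. I release, retreat and check.

```bash
python3 -m creep '[[[0,0,0],0],[[0,0,0],0],[[0,0,0],0],[[0,0,0],0]]' 1 >/dev/null; python3 -m creep '[[[0,0,-20],0],[[0,0,-50],0],[[0,0,-90],0],[[0,0,-120],0],[[0,0,-120],0]]' >/dev/null; python3 -m creep '[[[0,0,0],0],[[0,0,0],0],[[0,0,0],0]]' >/dev/null; python3 d.py
python3 - <<'E'
from h import *
c=shot('wrist','w13.png'); P=cloud(c)*1000; h=P[...,2]; D=np.hypot(P[...,0]-582.6,P[...,1]-282.5)
s=((D<36)&(h>60)&(h<72)); Q=P[s][:,:2].astype(np.float32); print('cap',len(Q),cv2.minEnclosingCircle(Q),np.median(h[s]))
A=np.c_[P[s][:,:2],np.ones(len(Q))]; print('slope',np.linalg.lstsq(A,h[s],rcond=None)[0][:2])
E
python3 - <<'E'
from h import *
c=shot('scene'); cv2.imwrite('pics/s1.png',cv2.resize(c['pixels'][180:330,360:560],None,fx=3,fy=3)[:,:,::-1])
E
```

```text
t 28.5 pos [581.9 281.6 234. ] yaw 1.572 tilt 0.002 grip 0.997 0.0 F [ 0.6 -0.2 -0.3] q [-0.01  0.52 -0.7   1.46  0.34  1.29 -0.74]
cap 5039 ((582.8157958984375, 283.2615966796875), 30.53079605102539) 66.15911955468935
slope [-5.68823544e-05 -6.21640473e-03]
```

View pics/s1.png

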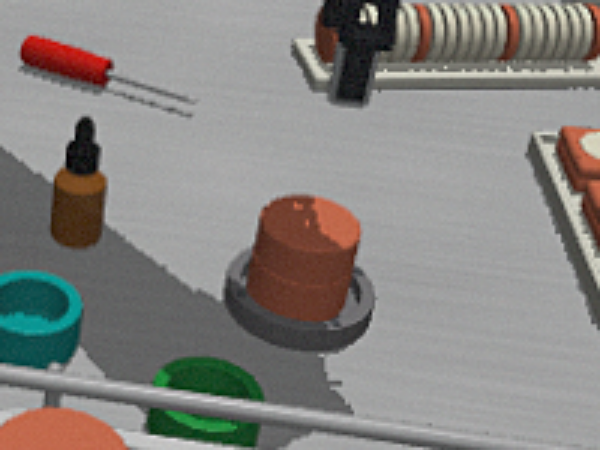

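The scene crop shows the closed jar standing level in the nest at (300,258). The cap top measures 66.2 mm (66 expected), and the dropper is untouched at (78,200). I hand in.

```bash
python3 -c "
from workcell import manip
print(manip.hand_in())"
```

```text
the job is handed in; nothing more can be done
None
```

I assembled the balm jar in the empty nest in the required order (jar, pot, disc, cap) and handed it in at about 28.5 s; the cap top measures 66.2 mm against 66 mm expected, and the hand-in gave no verdict.

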